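# Set out the tasting bottles on their coasters

### The job

Get the cellar counter ready for a tasting: take the amber jar out of the large coaster and stand it on a free part of the wooden tray, without it touching the candlestick or the cup there, which stay where they are. Then stand each of the three wine bottles upright inside the coaster of its own size, the large one in the large, the medium one in the medium and the small one in the small coaster. Set everything down, do not drop it or knock anything over.

Things in the scene. Friction and masses are not known exactly. Their poses are not given: they have to be found in the camera images.
- bottle_large: the large of three full, closed wine bottles of dark green glass with cream label and dark capsule, standing on the counter: 200 mm tall, body 62 mm in diameter up to 55% of its height, then shoulders; the top 55 mm is a straight neck 28 mm in diameter, the place to grip; about 0.55 kg. Origin: centre of the underside, z up the bottle's axis.
- bottle_medium: the medium of three full, closed wine bottles of dark green glass with cream label and dark capsule, standing on the counter: 170 mm tall, body 50 mm in diameter up to 55% of its height, then shoulders; the top 55 mm is a straight neck 26 mm in diameter, the place to grip; about 0.34 kg. Origin: centre of the underside, z up the bottle's axis.
- bottle_small: the small of three full, closed wine bottles of dark green glass with cream label and dark capsule, standing on the counter: 140 mm tall, body 38 mm in diameter up to 55% of its height, then shoulders; the top 55 mm is a straight neck 24 mm in diameter, the place to grip; about 0.17 kg. Origin: centre of the underside, z up the bottle's axis.
- coaster_large: the large of three round, rimmed bottle coasters of pale wood, fixed to the counter: outer diameter 92 mm, recess 78 mm in diameter (16 mm more than the large bottle), recess floor 6 mm above the counter, rim top 14 mm above it. At the start the jar stands in it. Origin: centre of the underside, z up.
- coaster_medium: the medium of three round, rimmed bottle coasters of pale wood, fixed to the counter: outer diameter 80 mm, recess 66 mm in diameter (16 mm more than the medium bottle), recess floor 6 mm above the counter, rim top 14 mm above it. Empty at the start. Origin: centre of the underside, z up.
- coaster_small: the small of three round, rimmed bottle coasters of pale wood, fixed to the counter: outer diameter 68 mm, recess 54 mm in diameter (16 mm more than the small bottle), recess floor 6 mm above the counter, rim top 14 mm above it. Empty at the start. Origin: centre of the underside, z up.
- jar: small closed jar of amber glass with a steel-coloured lid band, a plain cylinder 44 mm in diameter (lid 45), 75 mm tall, about 0.15 kg; starts standing in the large coaster. Origin: centre of the underside, z up its axis.
- tray: dark wooden tray fixed to the counter, 320 mm along its x by 200 mm along its y outside, walls 6 mm thick and 20 mm high, inner floor 6 mm above the counter. Candlestick and cup stand on it, each roughly in one third of its length; about one third is free (a flat dark stain there is no obstacle). Origin: centre of the underside, z up.
- candlestick: low brass candlestick with a white candle stub, standing on the tray, to be left alone: round foot 64 mm in diameter, 90 mm tall in all. Origin: centre of the underside, z up.
- cup: white stoneware tasting cup without handle, standing on the tray, to be left alone: 70 mm in diameter at the rim, 70 mm tall. Origin: centre of the underside, z up.

How it is judged:
By the outcome, as a careful person would: the job done as asked, in the order asked, and still so for the second after the job is handed in, with the robot touching nothing.
It also fails if it takes over 144 s, if anything falls off the work surface, if the arm or the gripper's body presses on something with over 40 N, if the wrist force passes 120 N, or if a joint passes its speed limit or range.

### The arm

A 6-joint arm with a two-finger parallel gripper is mounted at the origin on the work surface. World frame = base frame: x ahead of the robot, y to its left, z up, the work surface at z = 0. Lengths are in m, angles in rad, forces in N, time in s.
With the tool pointing down it reaches from about 0.275 to 0.75 m from the base axis. Payload 10.2 kg.
Tool frame: the origin (TCP) lies midway between the tips of the shut fingers; the grasp point (between the pads) lies 19 mm behind it (pinch_z is the distance from the TCP to the grasp point, in m); z points along the fingers, y is the direction in which the jaws open and shut (so a half turn about z gives the same grasp; the last joint's range is limited). The gripper opens to 88 mm and grips with 3 to 60 N. Pads are 18 mm wide; open, the fingers measure 123 mm over their backs; the gripper's body (75 mm by 187 mm) begins 45 mm behind the grasp point.
Start: joints at [0.941, 0.313, 1.498, -0, 1.331, -0.223], TCP at [0.208, 0.482, 0.239] pointing down, gripper open.
Joint ranges: [-2.94, 2.94], [-0.97, 2.17], [0.19, 2.56], [-1.23, 4.37], [0.02, 3.11], [-2.88, 2.88]. Speed limits (rad/s): [2.39, 2.39, 3.01, 3.14, 3.14, 3.14].

### API

Orientations are given as a 3x3 rotation matrix whose columns are the frame's x, y, z axes.
In Python, from cell import * gives the robot as it stands. The module is installed in compiled form; this text tells all that it offers.
- The arm moves only by the tool arm_command, never from a script. Its argument "deltas" is a list of rows, each a list of 3 entries, a list of its own where there are three numbers: the shift along the tool's x, y, z in units of 40 mm (1.0 is 40 mm), then the turn, a rotation vector about the tool's x, y, z in units of 6 degrees (1.0 is 6 degrees), then the opening in per cent of the stroke, from 0 (shut) to 100 (fully open). A call has 1 to 20 rows; each row is the pose to reach, as a shift and turn from the pose measured when the call began, along the tool's axes at that moment; what a row does not reach only later rows make up. A row lasts 1/10 s, in which the tool goes at most 50 mm and 8.59 degrees, less where a joint would pass 70% of its speed; a pose out of reach is approached as far as the arm can. A call with a gripper value outside its range is refused whole. The fingers move at their own pace and stop on an object; "force" is the grip in N (left out, the last holds). Time passes only in rows, so rows that repeat a pose let the fingers close. It gives the time, the measured TCP pose, the force and the opening at its end, in the units of the state.
- sense(): the state, without advancing time (a new reading comes with each control period).
- snapshot(name): name is "scene" or "top" or "wrist"; returns the picture (420x560x3 uint8, blue, green, red); there is no depth.
- camera_params(name): a dict with "K" (3x3 intrinsics, pixels), "xyz" and "rotation" of the camera in the world; the wrist camera has in their place "mount" (4x4, takes a point from camera to tool coordinates, whose origin is the TCP and whose axes are the flange's). Camera axes: x right, y down, z forward; pixel columns grow to the right and rows downward; lengths in m; the calibration is good to about 2 mm. A picture is of the moment at which its call begins: read the wrist's pose just before it. camera_params takes no time and is no camera call.
- job_done(): hands the job in, once; it reports no verdict.
The state is a dict: "time": time; "joints": joint angles; "joint_velocities": joint speeds; "joint_efforts": joint torques, N m; "eef_pos": TCP position; "ee_rot": TCP orientation; "ft_force": force on the tool from outside, world axes, zero at the start; "wrist_torque": the same for the moment, N m; "opening": finger opening in m.
Only numpy, scipy, OpenCV 4.12 (cv2) and the standard library are available. Lean on these libraries where they do the work, as an engineer would, in place of code of your own. Each camera call takes 0.05 s, during which the arm holds its last target. There are 200 camera calls.

## Working session

There is one attempt and no reset: what is moved stays moved. The work goes in short steps, Python scripts to look and compute and a tool call to move; the robot and the scene stay as the last step left them, time stands still between calls to the robot, and variables do not carry over. Pictures are saved under pics/ and viewed, about 12 in all and at most 16, crops included, and the job is handed in when it is done.

Besides the shell and the picture viewer there is one more tool, called after "Call:" as name(argument=value, ...), one argument or row to a line, values as JSON. arm_command: Moves the arm, as the interface text tells. Its arguments: {"type":"object","properties":{"deltas":{"type":"array","items":{"type":"array"}},"force":{"type":"number"}},"required":["deltas"]}

```bash
mkdir -p pics
python3 - <<'E'
from cell import *
import cv2,numpy as np
np.set_printoptions(precision=3,suppress=True)
s=sense();print(s['time'],s['eef_pos'],s['ee_rot'],s['opening'])
for n in("scene","top","wrist"):
    im=snapshot(n);cv2.imwrite(f"pics/{n}0.png",im);print(n,camera_params(n))
E
```

```text
0.0 [0.208 0.482 0.238] [[-0.918  0.396 -0.001]
 [ 0.396  0.918 -0.001]
 [ 0.    -0.001 -1.   ]] 0.08831182297024653
scene {'K': array([[482.354,   0.   , 281.014],
       [  0.   , 482.354, 214.597],
       [  0.   ,   0.   ,   1.   ]]), 'xyz': array([1.45 , 0.298, 0.762]), 'rotation': array([[-0.313,  0.57 , -0.76 ],
       [ 0.949,  0.167, -0.266],
       [-0.024, -0.805, -0.593]])}
top {'K': array([[477.06 ,   0.   , 275.321],
       [  0.   , 477.06 , 219.07 ],
       [  0.   ,   0.   ,   1.   ]]), 'xyz': array([ 0.484, -0.014,  1.287]), 'rotation': array([[ 0.001, -0.999,  0.037],
       [-1.   ,  0.   ,  0.029],
       [-0.029, -0.037, -0.999]])}
wrist {'K': array([[376.416,   0.   , 277.865],
       [  0.   , 376.416, 215.612],
       [  0.   ,   0.   ,   1.   ]]), 'mount': array([[ 0.   , -0.957, -0.289,  0.075],
       [ 1.   ,  0.001, -0.001,  0.   ],
       [ 0.001, -0.289,  0.957, -0.146],
       [ 0.   ,  0.   ,  0.   ,  1.   ]])}
```

View pics/top0.png

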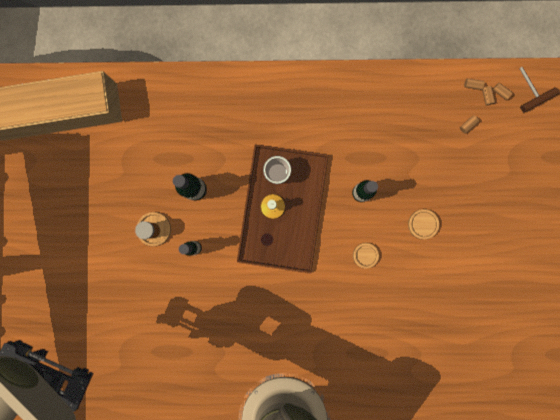

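View pics/scene0.png

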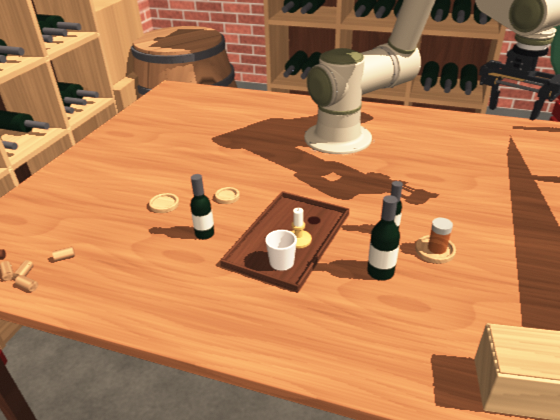

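The top view shows the large bottle near (190,187), the jar in the large coaster at (150,230) and the small bottle at (190,248). The medium bottle is at (365,191), the medium coaster at (424,224) and the small coaster at (366,256). On the tray, the cup is at (277,169), the candlestick at (272,207), and the stained free third around (265,243). The scene view agrees.

Run:
```python
import cv2,numpy as np
t=cv2.imread('pics/top0.png');s=cv2.imread('pics/scene0.png')
def c(im,x,y,w=66,h=66,k=4):return cv2.resize(im[y:y+h,x:x+w],None,fx=k,fy=k,interpolation=cv2.INTER_NEAREST)
a=np.hstack([c(t,160,160),c(t,125,198),c(t,340,160)])
b=np.hstack([c(s,360,175),c(s,405,205),c(s,172,168)])
cv2.imwrite('pics/crop0.png',np.vstack([a,b]))
```

```text
(no output)
```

View pics/crop0.png

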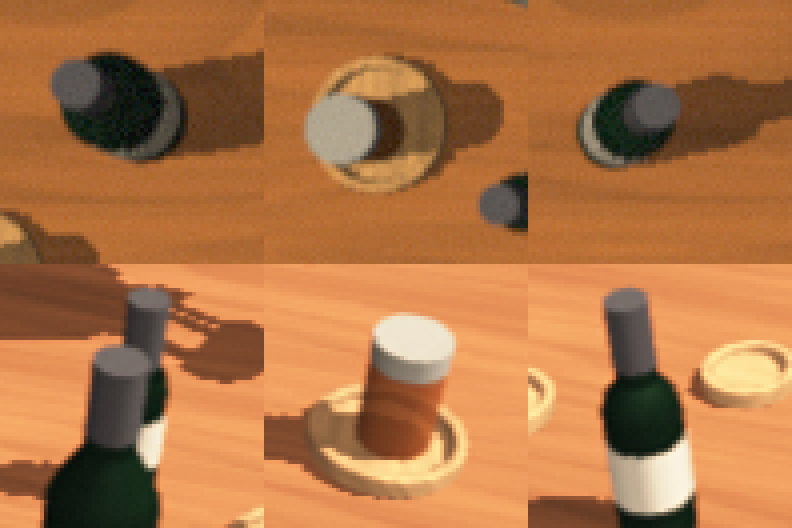

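The crop gives top-face centres in pixels, top view then scene view:
- large capsule: (179,181) and (390,199)
- jar lid: (144,230) and (442,222)
- medium capsule: (372,187) and (197,177)
- small capsule: (184,249) and (397,184)

Next I triangulate these and find the coasters and tray by mask.

```bash
cat > h.py <<'E'
from cell import *
import cv2,numpy as np
np.set_printoptions(precision=4,suppress=True)
def cam(n,s=None):
    p=camera_params(n)
    if n=='wrist':
        T=np.eye(4);T[:3,:3]=s['ee_rot'];T[:3,3]=s['eef_pos'];M=T@p['mount'];return p['K'],M[:3,3],M[:3,:3]
    return p['K'],np.array(p['xyz']),np.array(p['rotation'])
def ray(C,uv):
    K,o,R=C;d=R@np.linalg.solve(K,[uv[0],uv[1],1.]);return o,d/np.linalg.norm(d)
def plane(C,uv,z):
    o,d=ray(C,uv);return o+d*(z-o[2])/d[2]
def proj(C,X):
    K,o,R=C;q=K@(R.T@(np.array(X)-o));return q[:2]/q[2]
def tri(*cu):
    A=np.zeros((3,3));b=np.zeros(3);L=[ray(C,u) for C,u in cu]
    for o,d in L:
        P=np.eye(3)-np.outer(d,d);A+=P;b+=P@o
    X=np.linalg.solve(A,b);return X,max(np.linalg.norm((np.eye(3)-np.outer(d,d))@(X-o)) for o,d in L)
def todelta(s,target):
    return np.array(s['ee_rot']).T@(np.array(target)-s['eef_pos'])/0.04
E
python3 - <<'E'
from h import *
T=cam('top');S=cam('scene')
for n,a,b in[('L',(178.8,180.5),(390,199)),('jar',(143.8,230),(441.8,222.2)),('M',(371.5,186.2),(196.5,176.5)),('S',(183.5,248.5),(396.8,183.5))]:
    X,e=tri((T,a),(S,b));print(n,X,e)
def blobs(im,C,lo,hi,rng,z):
    m=cv2.inRange(cv2.cvtColor(im,cv2.COLOR_BGR2HSV),lo,hi)
    m=cv2.morphologyEx(m,cv2.MORPH_CLOSE,np.ones((3,3)))
    for c in cv2.findContours(m,cv2.RETR_EXTERNAL,cv2.CHAIN_APPROX_NONE)[0]:
        if rng[0]<cv2.contourArea(c)<rng[1]:
            e=cv2.fitEllipse(c);r=cv2.minAreaRect(c);print(e[0],e[1],plane(C,e[0],z),'rect',[plane(C,p,.02)[:2] for p in cv2.boxPoints(r)])
t=cv2.imread('pics/top0.png');s=cv2.imread('pics/scene0.png')
h=cv2.cvtColor(t,cv2.COLOR_BGR2HSV);print(h[224,424],h[256,366],h[270,366],h[250,300],h[245,430],h[207,265])
hs=cv2.cvtColor(s,cv2.COLOR_BGR2HSV);print(hs[203,163],hs[195,228],hs[215,130])
print('pale');blobs(t,T,(12,60,165),(28,150,255),(300,3000),.014)
print('tray');blobs(t,T,(0,60,15),(14,255,90),(4000,16000),.02)
print('scene');blobs(s,S,(12,40,150),(28,135,255),(150,3000),.014)
E
```

```text
L [0.6132 0.2414 0.1971] 0.0006000782119650561
jar [0.5006 0.3569 0.0802] 0.00011039752392546406
M [ 0.6021 -0.206   0.1678] 0.00041162661918148734
S [0.4551 0.2421 0.1373] 0.00021276549915104516
[ 16 148 216] [ 16 152 215] [ 14 185 185] [ 11 163 117] [ 13 179 182] [ 26 178 223]
[ 22  99 253] [ 22  99 253] [ 13 153 239]
pale
(15.160099983215332, 404.44647216796875) (10.723662376403809, 56.31824493408203) [0.0347 0.7189 0.014 ] rect [array([0.0729, 0.7777]), array([0.0929, 0.7578]), array([-0.0006,  0.6584]), array([-0.0205,  0.6782])]
(269.70672607421875, 396.2493896484375) (33.446205139160156, 66.8835220336914) [0.0636 0.0375 0.014 ] rect [array([0.0575, 0.149 ]), array([ 0.1585, -0.0228]), array([ 0.0898, -0.0635]), array([-0.0109,  0.1077])]
(365.5255126953125, 255.03016662597656) (22.957286834716797, 24.430946350097656) [ 0.4356 -0.216   0.014 ] rect [array([ 0.4543, -0.1743]), array([ 0.475 , -0.2359]), array([ 0.4158, -0.2552]), array([ 0.3952, -0.1937])]
(423.4483642578125, 223.82679748535156) (27.280025482177734, 29.313562393188477) [ 0.5184 -0.369   0.014 ] rect [array([ 0.5
[... 1751 characters left out ...]
9, 0.0347]), array([0.541 , 0.0107])]
(164.36065673828125, 201.89913940429688) (17.980064392089844, 28.868635177612305) [ 0.5265 -0.3622  0.014 ] rect [array([ 0.5073, -0.4203]), array([ 0.4844, -0.3417]), array([ 0.5613, -0.3008]), array([ 0.5832, -0.3752])]
(227.67355346679688, 194.31307983398438) (15.298603057861328, 23.70921516418457) [ 0.4436 -0.2096  0.014 ] rect [array([ 0.4275, -0.2549]), array([ 0.4086, -0.1894]), array([ 0.4817, -0.1594]), array([ 0.4999, -0.2218])]
(551.1941528320312, 11.615950584411621) (16.468975067138672, 25.64558219909668) [-1.8282  0.8438  0.014 ] rect [array([-1.522 ,  0.7709]), array([-2.0886,  0.8283]), array([-2.09  ,  0.9168]), array([-1.5269,  0.8476])]
```

Call:
arm_command(
  deltas=[
    [[-0.3,0,0],[0,0,0.4],100],
    [[-0.8,0,0],[0,0,1.1],100],
    [[-1.5,0,0],[0,0,2.1],90],
    [[-2.3,0,0],[0,0,3.2],90],
    [[-3.2,0,0],[0,0,4.5],90],
    [[-4.1,0,0],[0,0,5.8],90],
    [[-5.0,0,0],[0,0,7.0],90],
    [[-5.8,0,0],[0,0,8.1],90],
    [[-6.5,0,0],[0,0,9.1],90],
    [[-7.1,0,0],[0,0,10.0],90],
    [[-7.6,0,0],[0,0,10.7],90],
    [[-7.95,0,0],[0,0,11.1],90],
    [[-7.95,0,0],[0,0,11.1],90],
    [[-7.95,0,0],[0,0,11.1],90],
  ],
  force=20,
)

```text
time: 1.55
eef_pos: [0.4994, 0.3562, 0.2381]
ee_rot: [[-0.002, 1.0, -0.001], [1.0, 0.002, -0.001], [-0.001, -0.001, -1.0]]
ft_force: [-0.8, -0.3, 0.2]
opening: 0.0793
```

Run:
```python
from h import *
s=sense();print(s['time'],s['eef_pos'],s['ee_rot']);C=cam('wrist',s);im=snapshot('wrist');cv2.imwrite('pics/w1.png',im)
for X in[(.5006,.3569,.08),(.6132,.2414,.2),(.4551,.2421,.14)]:print(proj(C,X))
```

```text
1.55 [0.4994 0.3562 0.2381] [[-0.0024  1.     -0.0011]
 [ 1.      0.0024 -0.0008]
 [-0.0008 -0.0011 -1.    ]]
[280.1724 195.0938]
[463.1004 425.0537]
[220.4771 359.0754]
```

View pics/w1.png

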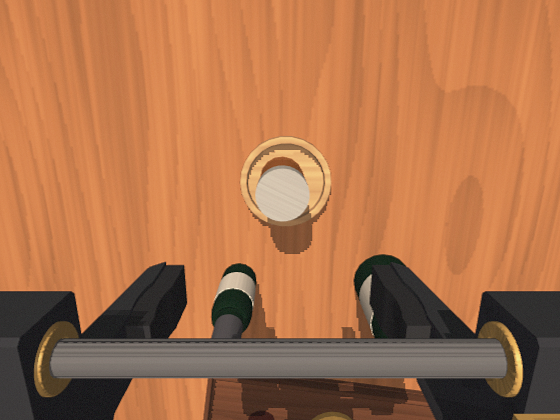

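The lid is at (282,194), within 2 px of the prediction, and the coaster is at about (286,178). I descend and grip.

Call:
arm_command(
  deltas=[
    [[0,0.05,0.2],[0,0,0],90],
    [[0,0.05,0.6],[0,0,0],90],
    [[0,0.05,1.2],[0,0,0],90],
    [[0,0.05,1.9],[0,0,0],90],
    [[0,0.05,2.6],[0,0,0],90],
    [[0,0.05,3.3],[0,0,0],90],
    [[0,0.05,3.9],[0,0,0],90],
    [[0,0.05,4.4],[0,0,0],90],
    [[0,0.05,4.8],[0,0,0],90],
    [[0,0.05,4.95],[0,0,0],90],
    [[0,0.05,4.95],[0,0,0],90],
    [[0,0.05,4.95],[0,0,0],60],
    [[0,0.05,4.95],[0,0,0],45],
    [[0,0.05,4.95],[0,0,0],35],
    [[0,0.05,4.95],[0,0,0],35],
    [[0,0.05,4.95],[0,0,0],35],
    [[0,0.05,4.95],[0,0,0],35],
    [[0,0.05,4.95],[0,0,0],35],
  ],
  force=20,
)

```text
time: 3.4
eef_pos: [0.5013, 0.3564, 0.0407]
ee_rot: [[-0.003, 1.0, 0.0], [1.0, 0.003, -0.0], [-0.0, 0.0, -1.0]]
ft_force: [1.4, -0.8, 3.2]
opening: 0.0435
```

Run:
```python
from h import *
T=cam('top')
P=lambda u,z:plane(T,u,z)[:2]
cs=[P(u,.02) for u in[(257,146),(332,155),(316,271),(238,262)]];print('tray',cs)
c=np.mean(cs,0);ax=(cs[2]+cs[3]-cs[0]-cs[1])/2;print(c,ax,np.linalg.norm(ax));print('spot',c+ax/3)
print('cup',P((277,169),.076),'candle foot',P((272,207),.03),'candle top',P((272,204),.096),'stain',P((267,240),.006))
# large coaster from w1 (wrist at .4994,.3562,.2381)
R=np.array([[-.0024,1,-.0011],[1,.0024,-.0008],[-.0008,-.0011,-1]]);C=cam('wrist',dict(eef_pos=np.array([.4994,.3562,.2381]),ee_rot=R))
im=cv2.imread('pics/w1.png');h=cv2.cvtColor(im,cv2.COLOR_BGR2HSV);print(h[180,245],h[180,286],h[142,286],h[120,286])
```

```text
tray [array([0.7265, 0.0723]), array([ 0.7015, -0.1278]), array([ 0.3935, -0.0846]), array([0.4167, 0.1221])]
[ 0.5595 -0.0045] [-0.3089  0.0465] 0.3123587470435678
spot [0.4566 0.011 ]
cup [0.6565 0.0173] candle foot [0.5623 0.0315] candle top [0.5657 0.0292] stain [0.475  0.0457]
[ 17 120 243] [ 17  46 211] [ 16 129 229] [ 12 157 211]
```

Call:
arm_command(
  deltas=[
    [[0,0,-0.1],[0,0,0],35],
    [[0,0,-0.3],[0,0,0],35],
    [[0,0,-0.6],[0,0,0],35],
    [[0,0,-1.0],[0,0,0],35],
    [[0,0,-1.5],[0,0,0],35],
    [[0,0,-2.0],[0,0,0],35],
    [[0,0,-2.5],[0,0,0],35],
    [[0,0,-3.0],[0,0,0],35],
    [[0,0,-3.5],[0,0,0],35],
    [[0,0,-4.0],[0,0,0],35],
    [[0,0,-4.3],[0,0,0],35],
    [[0,0,-4.5],[0,0,0],35],
    [[0,0,-4.5],[0,0,0],35],
    [[0,0,-4.5],[0,0,0],35],
  ],
)

```text
time: 4.8
eef_pos: [0.501, 0.3564, 0.2199]
ee_rot: [[-0.003, 1.0, -0.001], [1.0, 0.003, -0.001], [-0.001, -0.001, -1.0]]
ft_force: [0.3, -0.2, -1.8]
opening: 0.0431
```

Call:
arm_command(
  deltas=[
    [[-0.1,0,0],[0,0,0],35],
    [[-0.4,-0.05,0],[0,0,0],35],
    [[-0.8,-0.1,0],[0,0,0],35],
    [[-1.3,-0.2,0],[0,0,0],35],
    [[-1.9,-0.3,0],[0,0,0],35],
    [[-2.5,-0.4,0],[0,0,0],35],
    [[-3.1,-0.5,0],[0,0,0],35],
    [[-3.7,-0.6,0],[0,0,0],35],
    [[-4.3,-0.7,0],[0,0,0],35],
    [[-4.9,-0.8,0],[0,0,0],35],
    [[-5.5,-0.9,0],[0,0,0],35],
    [[-6.1,-1.0,0],[0,0,0],35],
    [[-6.7,-1.1,0],[0,0,0],35],
    [[-7.3,-1.2,0],[0,0,0],35],
    [[-7.8,-1.25,0],[0,0,0],35],
    [[-8.2,-1.3,0],[0,0,0],35],
    [[-8.5,-1.3,0],[0,0,0],35],
    [[-8.65,-1.3,0],[0,0,0],35],
    [[-8.65,-1.3,0],[0,0,0],35],
    [[-8.65,-1.3,0],[0,0,0],35],
  ],
)

```text
time: 6.8
eef_pos: [0.45, 0.0106, 0.2201]
ee_rot: [[-0.003, 1.0, -0.001], [1.0, 0.003, -0.001], [-0.001, -0.001, -1.0]]
ft_force: [0.7, -0.5, -1.5]
opening: 0.0433
```

Run:
```python
from h import *
s=sense();print(s['time'],s['eef_pos'],s['ft_force'],s['opening']);im=snapshot('wrist');cv2.imwrite('pics/w2.png',im)
cv2.imwrite('pics/s2.png',np.hstack([snapshot('scene')[150:330,180:480]]*1))
a=cv2.imread('pics/s2.png');a=cv2.resize(a,None,fx=1.5,fy=1.5);b=cv2.resize(im,(450,338));cv2.imwrite('pics/v2.png',np.vstack([a,b]))
```

```text
6.8 [0.45   0.0106 0.2201] [ 0.7276 -0.5461 -1.4561] 0.04332503238150183
```

View pics/v2.png

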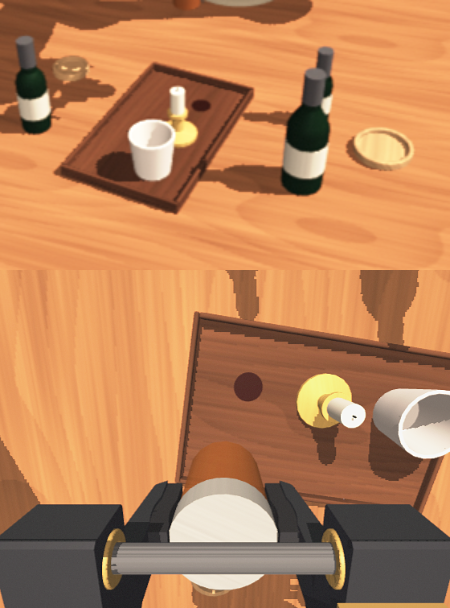

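The wrist view shows the jar held upright with the candlestick to its right, at full-image (403,162). The visible tray corner is at (245,55). I check the spot against that corner.

Run:
```python
from h import *
s=sense();C=cam('wrist',s)
k=560/450
print('corner',plane(C,(197*k,44*k),.02),'left wall bottom',plane(C,(182*k,190*k),.02),'candle foot',plane(C,(324*k,130*k),.012))
X=np.array([.45,.0106,.006]);print(proj(C,X)/k+[0,270])
```

```text
corner [0.421  0.1237 0.02  ] left wall bottom [ 0.3992 -0.0408  0.02  ] candle foot [0.5672 0.0319 0.012 ]
[223.9217 416.3552]
```

Call:
arm_command(
  deltas=[
    [[0,0.1,0.1],[0,0,0],35],
    [[0,0.2,0.4],[0,0,0],35],
    [[0,0.25,0.8],[0,0,0],35],
    [[0,0.25,1.3],[0,0,0],35],
    [[0,0.25,1.8],[0,0,0],35],
    [[0,0.25,2.3],[0,0,0],35],
    [[0,0.25,2.8],[0,0,0],35],
    [[0,0.25,3.3],[0,0,0],35],
    [[0,0.25,3.7],[0,0,0],35],
    [[0,0.25,4.0],[0,0,0],35],
    [[0,0.25,4.2],[0,0,0],35],
    [[0,0.25,4.35],[0,0,0],35],
    [[0,0.25,4.4],[0,0,0],35],
    [[0,0.25,4.44],[0,0,0],35],
    [[0,0.25,4.47],[0,0,0],35],
    [[0,0.25,4.47],[0,0,0],35],
  ],
)

```text
time: 8.5
eef_pos: [0.46, 0.0106, 0.0416]
ee_rot: [[-0.004, 1.0, -0.001], [1.0, 0.004, -0.001], [-0.001, -0.001, -1.0]]
ft_force: [0.7, -0.4, -1.6]
opening: 0.043
```

Call:
arm_command(
  deltas=[
    [[0,0,0.015],[0,0,0],35],
    [[0,0,0.03],[0,0,0],35],
    [[0,0,0.035],[0,0,0],35],
    [[0,0,0.035],[0,0,0],35],
  ],
)

```text
time: 8.9
eef_pos: [0.4602, 0.0106, 0.0406]
ee_rot: [[-0.004, 1.0, -0.0], [1.0, 0.004, -0.001], [-0.001, -0.0, -1.0]]
ft_force: [-0.7, 0.4, 3.6]
opening: 0.0434
```

Call:
arm_command(
  deltas=[
    [[0,0,0],[0,0,0],52],
    [[0,0,0],[0,0,0],60],
    [[0,0,0],[0,0,0],70],
    [[0,0,0],[0,0,0],70],
    [[0,0,0],[0,0,0],70],
    [[0,0,-0.1],[0,0,0],70],
    [[0,0,-0.4],[0,0,0],70],
    [[0,0,-0.9],[0,0,0],70],
    [[0,0,-1.5],[0,0,0],70],
    [[0,0,-2.2],[0,0,0],70],
    [[0,0,-3.0],[0,0,0],70],
    [[0,0,-3.8],[0,0,0],70],
    [[0,0,-4.5],[0,0,0],70],
    [[0,0,-5.1],[0,0,0],70],
    [[0,0,-5.5],[0,0,0],70],
    [[0,0,-5.5],[0,0,0],70],
  ],
)

```text
time: 10.5
eef_pos: [0.4607, 0.0107, 0.2633]
ee_rot: [[-0.004, 1.0, 0.005], [1.0, 0.004, -0.002], [-0.002, 0.005, -1.0]]
ft_force: [0.3, 0.1, -1.0]
opening: 0.0622
```

Run:
```python
from h import *
s=sense();print(s['time'],s['eef_pos'],s['ee_rot'],todelta(s,[.6132,.2414,s['eef_pos'][2]]))
im=snapshot('wrist');t=cv2.resize(snapshot('top')[130:290,230:345],None,fx=2.6,fy=2.6);o=np.zeros((420,560+t.shape[1],3),np.uint8);o[:,:560]=im;o[:t.shape[0],560:]=t[:420];cv2.imwrite('pics/w3.png',cv2.resize(o,(800,int(420*800/o.shape[1]))))
```

```text
10.5 [0.4607 0.0107 0.2633] [[-0.0038  1.      0.0047]
 [ 1.      0.0038 -0.0021]
 [-0.0021  0.0047 -1.    ]] [5.7524 3.8343 0.006 ]
```

View pics/w3.png

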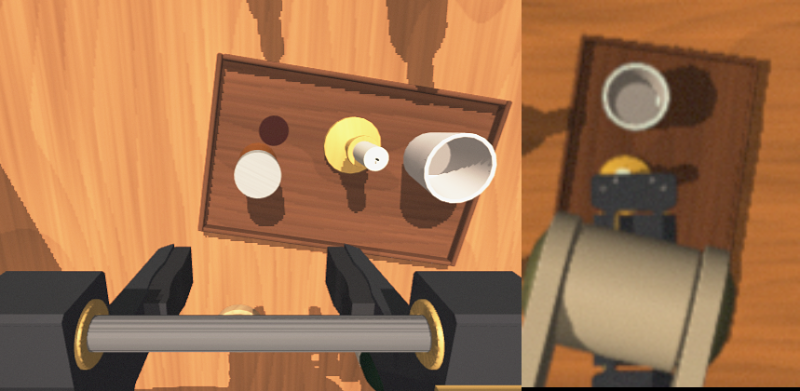

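The jar stands alone on the free third: lid at (258,175), candlestick at (353,145). I move over the large bottle.

Call:
arm_command(
  deltas=[
    [[0.1,0.1,0],[0,0,0],70],
    [[0.4,0.3,0],[0,0,0],70],
    [[0.9,0.6,0],[0,0,0],70],
    [[1.5,1.0,0],[0,0,0],70],
    [[2.2,1.5,0],[0,0,0],70],
    [[3.0,2.0,0],[0,0,0],70],
    [[3.8,2.5,0],[0,0,0],70],
    [[4.5,3.0,0],[0,0,0],70],
    [[5.1,3.4,0],[0,0,0],70],
    [[5.5,3.7,0],[0,0,0],70],
    [[5.7,3.83,0],[0,0,0],70],
    [[5.75,3.83,0],[0,0,0],70],
    [[5.75,3.83,0],[0,0,0],70],
  ],
)

```text
time: 11.9
eef_pos: [0.6119, 0.2422, 0.2594]
ee_rot: [[-0.004, 1.0, -0.001], [1.0, 0.004, -0.001], [-0.001, -0.001, -1.0]]
ft_force: [0.1, -0.3, -0.4]
opening: 0.0617
```

Run:
```python
from h import *
s=sense();C=cam('wrist',s);print(s['time'],s['eef_pos'],s['ee_rot']);im=snapshot('wrist');cv2.imwrite('pics/w4.png',im)
print(proj(C,(.6132,.2414,.2)))
h=cv2.cvtColor(im,cv2.COLOR_BGR2HSV)
```

```text
11.9 [0.6119 0.2422 0.2594] [[-0.0044  1.     -0.0012]
 [ 1.      0.0044 -0.0012]
 [-0.0012 -0.0012 -1.    ]]
[280.8587 238.2061]
```

View pics/w4.png

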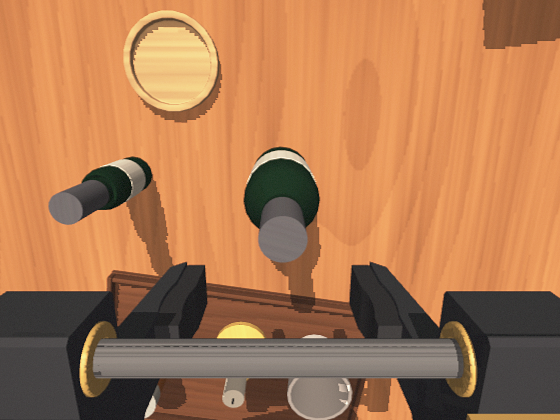

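The capsule is at (283,239), 2 px from the prediction. The empty large coaster is at (171,60) and the small bottle's cap at (65,208). I descend and grip.

Call:
arm_command(
  deltas=[
    [[0,0.06,0.1],[0,0,0],70],
    [[0,0.06,0.4],[0,0,0],70],
    [[0,0.06,0.8],[0,0,0],70],
    [[0,0.06,1.2],[0,0,0],70],
    [[0,0.06,1.6],[0,0,0],70],
    [[0,0.06,2.0],[0,0,0],70],
    [[0,0.06,2.4],[0,0,0],70],
    [[0,0.06,2.6],[0,0,0],70],
    [[0,0.06,2.63],[0,0,0],70],
    [[0,0.06,2.63],[0,0,0],50],
    [[0,0.06,2.63],[0,0,0],40],
    [[0,0.06,2.63],[0,0,0],30],
    [[0,0.06,2.63],[0,0,0],20],
    [[0,0.06,2.63],[0,0,0],15],
    [[0,0.06,2.63],[0,0,0],15],
    [[0,0.06,2.63],[0,0,0],15],
    [[0,0.06,2.63],[0,0,0],15],
    [[0,0.06,2.63],[0,0,0],15],
  ],
  force=40,
)

```text
time: 13.75
eef_pos: [0.6144, 0.2416, 0.155]
ee_rot: [[-0.004, 1.0, 0.0], [1.0, 0.004, -0.001], [-0.001, 0.0, -1.0]]
ft_force: [0.5, 0.5, 2.5]
opening: 0.0273
```

Run:
```python
from h import *
R=np.array([[-.0044,1,-.0012],[1,.0044,-.0012],[-.0012,-.0012,-1]]);C=cam('wrist',dict(eef_pos=np.array([.6119,.2422,.2594]),ee_rot=R))
im=cv2.imread('pics/w4.png')[:,:];h=cv2.cvtColor(im,cv2.COLOR_BGR2HSV);print(h[60,128],h[60,170],h[60,100])
m=cv2.inRange(h,(14,40,150),(26,142,255));m[:,260:]=0;m[130:]=0
m=cv2.morphologyEx(m,cv2.MORPH_CLOSE,np.ones((5,5)));m=cv2.morphologyEx(m,cv2.MORPH_OPEN,np.ones((3,3)))
c=max(cv2.findContours(m,0,1)[0],key=cv2.contourArea);e=cv2.fitEllipse(cv2.convexHull(c));print(e)
for z in(.006,.014):print(plane(C,e[0],z))
print('S',proj(C,(.4551,.2421,.14)),plane(C,(65,208),.14))
# independent: coaster in the new top/scene views
t=snapshot('top');T=cam('top')
h=cv2.cvtColor(t,cv2.COLOR_BGR2HSV);m=cv2.inRange(h,(12,60,165),(28,160,255))
for c in cv2.findContours(m,0,1)[0]:
    if 300<cv2.contourArea(c)<2000:
        e=cv2.fitEllipse(cv2.convexHull(c));print('top',e,plane(T,e[0],.014))
```

```text
[ 21 111 248] [ 19 115 242] [ 12 155 227]
((170.05557250976562, 60.25563430786133), (92.80640411376953, 102.64778900146484), 153.9998016357422)
[0.5041 0.3555 0.006 ]
[0.5063 0.3547 0.014 ]
S [ 64.9183 207.588 ] [0.4551 0.2418 0.14  ]
top ((78.38279724121094, 405.64349365234375), (51.53786087036133, 78.10916137695312), 84.10686492919922) [0.0335 0.5477 0.014 ]
top ((423.3285827636719, 223.9787139892578), (29.942934036254883, 30.777860641479492), 93.72492980957031) [ 0.518  -0.3686  0.014 ]
top ((312.48431396484375, 49.52543258666992), (29.667409896850586, 45.597476959228516), 101.64615631103516) [ 0.9891 -0.0767  0.014 ]
top ((299.447021484375, 31.342008590698242), (44.67206954956055, 75.6791000366211), 48.70758056640625) [ 1.0394 -0.0416  0.014 ]
```

Call:
arm_command(
  deltas=[
    [[0,0,-0.05],[0,0,0],15],
    [[0,0,-0.15],[0,0,0],15],
    [[0,0,-0.3],[0,0,0],15],
    [[0,0,-0.5],[0,0,0],15],
    [[0,0,-0.7],[0,0,0],15],
    [[0,0,-0.9],[0,0,0],15],
    [[0,0,-1.1],[0,0,0],15],
    [[0,0,-1.2],[0,0,0],15],
    [[0,0,-1.25],[0,0,0],15],
    [[0,0,-1.25],[0,0,0],15],
    [[0,0,-1.25],[0,0,0],15],
  ],
)

```text
time: 14.9
eef_pos: [0.6143, 0.2416, 0.2045]
ee_rot: [[-0.004, 1.0, -0.001], [1.0, 0.004, -0.001], [-0.001, -0.001, -1.0]]
ft_force: [-0.6, 0.5, -5.4]
opening: 0.0272
```

```bash
cat >> h.py <<'E'
def coaster(im,C,X,r,show=None,half=75):
    "fit the pale coaster near predicted X; returns centre at rim-top height"
    u=proj(C,X).astype(int);h=cv2.cvtColor(im,cv2.COLOR_BGR2HSV)
    m=cv2.inRange(h,(14,30,140),(27,142,255));k=np.zeros_like(m);cv2.circle(k,tuple(map(int,u)),half,255,-1);m&=k
    m=cv2.morphologyEx(m,cv2.MORPH_OPEN,np.ones((3,3)))
    c=max(cv2.findContours(m,0,1)[0],key=cv2.contourArea);e=cv2.fitEllipse(cv2.convexHull(c));return e,plane(C,e[0],.012)
E
python3 - <<'E'
from h import *
s=sense();C=cam('wrist',s);print(s['time'],s['eef_pos'],s['ft_force']);im=snapshot('wrist');cv2.imwrite('pics/w5.png',im)
print(coaster(im,C,(.506,.355,.012),.046,half=90))
R=np.array([[-.0024,1,-.0011],[1,.0024,-.0008],[-.0008,-.0011,-1]]);D=cam('wrist',dict(eef_pos=np.array([.4994,.3562,.2381]),ee_rot=R))
print('w1',coaster(cv2.imread('pics/w1.png'),D,(.505,.355,.012),.046,half=60))
print('top0',coaster(cv2.imread('pics/top0.png'),cam('top'),(.503,.357,.012),.046,half=26))
E
```

```text
14.9 [0.6143 0.2416 0.2045] [-0.5806  0.5157 -5.3624]
(((148.5200958251953, 52.397125244140625), (108.08802795410156, 121.52107238769531), 151.17666625976562), array([0.5057, 0.3552, 0.012 ]))
w1 (((285.3548583984375, 180.7834930419922), (89.6584243774414, 90.71065521240234), 87.55206298828125), array([0.5061, 0.355 , 0.012 ]))
top0 (((143.4514923095703, 229.93833923339844), (16.95973777770996, 18.784574508666992), 1.8600106239318848), array([0.5017, 0.3787, 0.012 ]))
```

View pics/w5.png

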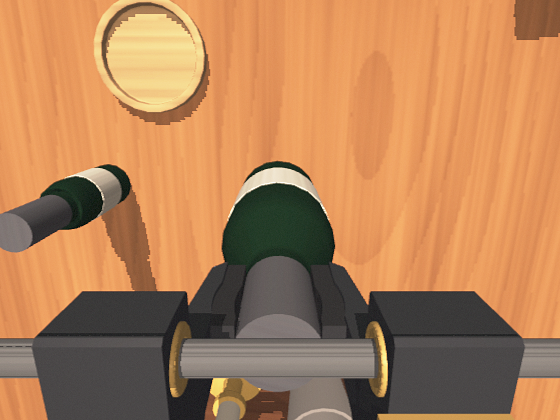

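Two wrist views put the coaster at (0.506, 0.355). Carrying the bottle there, then lowering.

Call:
arm_command(
  deltas=[
    [[0.05,-0.05,0],[0,0,0],15],
    [[0.2,-0.2,0],[0,0,0],15],
    [[0.4,-0.4,0],[0,0,0],15],
    [[0.7,-0.65,0],[0,0,0],15],
    [[1.0,-0.95,0],[0,0,0],15],
    [[1.3,-1.25,0],[0,0,0],15],
    [[1.6,-1.5,0],[0,0,0],15],
    [[1.9,-1.8,0],[0,0,0],15],
    [[2.2,-2.1,0],[0,0,0],15],
    [[2.45,-2.3,0],[0,0,0],15],
    [[2.65,-2.5,0],[0,0,0],15],
    [[2.78,-2.63,0],[0,0,0],15],
    [[2.85,-2.7,0],[0,0,0],15],
    [[2.85,-2.7,0],[0,0,0],15],
    [[2.85,-2.7,0],[0,0,0],15],
  ],
)

```text
time: 16.45
eef_pos: [0.5062, 0.3549, 0.2044]
ee_rot: [[-0.004, 1.0, -0.001], [1.0, 0.004, -0.001], [-0.001, -0.001, -1.0]]
ft_force: [1.4, 0.0, -4.4]
opening: 0.0274
```

Call:
arm_command(
  deltas=[
    [[0,0,0.1],[0,0,0],15],
    [[0,0,0.3],[0,0,0],15],
    [[0,0,0.5],[0,0,0],15],
    [[0,0,0.7],[0,0,0],15],
    [[0,0,0.85],[0,0,0],15],
    [[0,0,0.95],[0,0,0],15],
    [[0,0,1.0],[0,0,0],15],
    [[0,0,1.03],[0,0,0],15],
    [[0,0,1.05],[0,0,0],15],
    [[0,0,1.05],[0,0,0],15],
  ],
)

```text
time: 17.45
eef_pos: [0.5062, 0.3549, 0.1626]
ee_rot: [[-0.004, 1.0, -0.0], [1.0, 0.004, -0.001], [-0.001, -0.0, -1.0]]
ft_force: [0.3, 0.4, -5.9]
opening: 0.0275
```

Run:
```python
from h import *
s=sense();print(s['eef_pos'],s['ft_force'],s['wrist_torque']);a=snapshot('wrist');b=snapshot('scene')[170:290,350:510];cv2.imwrite('pics/v6.png',np.hstack([a[:,80:480],cv2.resize(b,(400,300))[:,:].copy() if 0 else cv2.copyMakeBorder(cv2.resize(b,(400,300)),0,120,0,0,0)]))
```

```text
[0.5062 0.3549 0.1626] [ 0.3446  0.3794 -5.8905] [-0.0329  0.051   0.0683]
```

View pics/v6.png

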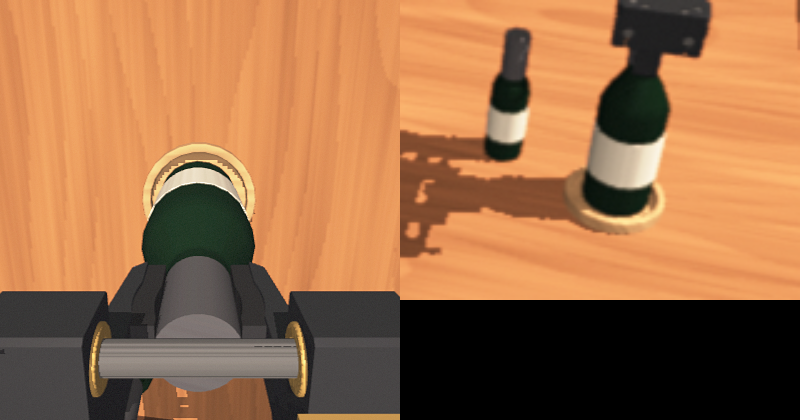

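The bottle is upright inside the large coaster's recess and about 1.5 mm above the floor. I seat it.

Call:
arm_command(
  deltas=[
    [[0,0,0.02],[0,0,0],15],
    [[0,0,0.04],[0,0,0],15],
    [[0,0,0.05],[0,0,0],15],
    [[0,0,0.05],[0,0,0],15],
  ],
)

```text
time: 17.95
eef_pos: [0.5063, 0.3549, 0.161]
ee_rot: [[-0.004, 1.0, 0.0], [1.0, 0.004, -0.001], [-0.001, 0.0, -1.0]]
ft_force: [-0.6, -0.4, -1.4]
opening: 0.0273
```

Call:
arm_command(
  deltas=[
    [[0,0,0.01],[0,0,0],15],
    [[0,0,0.01],[0,0,0],36],
    [[0,0,0],[0,0,0],50],
    [[0,0,0],[0,0,0],60],
    [[0,0,0],[0,0,0],70],
    [[0,0,0],[0,0,0],70],
    [[0,0,-0.1],[0,0,0],70],
    [[0,0,-0.3],[0,0,0],70],
    [[0,0,-0.6],[0,0,0],70],
    [[0,0,-1.0],[0,0,0],70],
    [[0,0,-1.4],[0,0,0],70],
    [[0,0,-1.8],[0,0,0],70],
    [[0,0,-2.2],[0,0,0],70],
    [[0,0,-2.5],[0,0,0],70],
    [[0,0,-2.6],[0,0,0],70],
    [[0,0,-2.6],[0,0,0],70],
  ],
)

```text
time: 19.55
eef_pos: [0.5063, 0.3551, 0.2655]
ee_rot: [[-0.004, 1.0, 0.001], [1.0, 0.004, -0.001], [-0.001, 0.001, -1.0]]
ft_force: [0.3, -0.2, -1.0]
opening: 0.0614
```

Call:
arm_command(
  deltas=[
    [[-0.3,0,0],[0,0,0],60],
    [[-0.8,0.1,0],[0,0,0],60],
    [[-1.5,0.2,0],[0,0,0],60],
    [[-2.3,0.4,0],[0,0,0],60],
    [[-3.2,0.5,0],[0,0,0],60],
    [[-4.1,0.7,0],[0,0,0],60],
    [[-5.0,0.8,0],[0,0,0],60],
    [[-5.9,1.0,0],[0,0,0],60],
    [[-6.8,1.1,0],[0,0,0],60],
    [[-7.7,1.3,0],[0,0,0],60],
    [[-8.6,1.5,0],[0,0,0],60],
    [[-9.5,1.6,0],[0,0,0],60],
    [[-10.4,1.8,0],[0,0,0],60],
    [[-11.3,2.0,0],[0,0,0],60],
    [[-12.1,2.1,0],[0,0,0],60],
    [[-12.8,2.2,0],[0,0,0],60],
    [[-13.4,2.3,0],[0,0,0],60],
    [[-13.8,2.35,0],[0,0,0],60],
    [[-14.0,2.35,0],[0,0,0],60],
    [[-14.0,2.35,0],[0,0,0],60],
  ],
)

```text
time: 21.55
eef_pos: [0.602, -0.2051, 0.2656]
ee_rot: [[-0.003, 1.0, 0.0], [1.0, 0.003, -0.0], [-0.0, 0.0, -1.0]]
ft_force: [-0.9, 0.2, 0.3]
opening: 0.0526
```

Run:
```python
from h import *
s=sense();C=cam('wrist',s);print(s['time'],s['eef_pos'],s['ee_rot']);im=snapshot('wrist')
X=(.6021,-.206,.17);print(proj(C,X),todelta(s,X),proj(C,(.518,-.369,.012)))
b=snapshot('scene')[170:290,350:510]
cv2.imwrite('pics/v7.png',np.hstack([im,cv2.copyMakeBorder(cv2.resize(b,(240,180)),0,240,0,0,0)]))
```

```text
21.55 [ 0.602  -0.2051  0.2656] [[-0.0027  1.      0.0004]
 [ 1.      0.0027 -0.0003]
 [-0.0003  0.0004 -1.    ]]
[278.6114 219.6858] [-0.0216  0.0015  2.3893] [207.9269 309.2137]
```

View pics/v7.png

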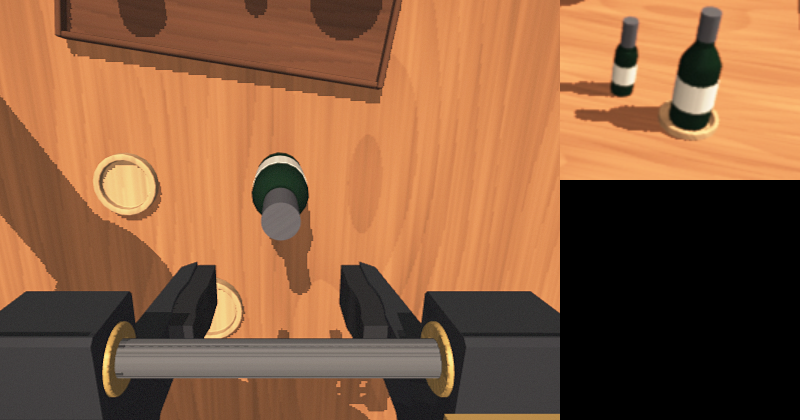

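The large bottle stands in its coaster. The medium capsule is at (281,220), within 2.5 px of the prediction. The small coaster is at (126,184). I grip the medium bottle.

Call:
arm_command(
  deltas=[
    [[-0.02,0.04,0.1],[0,0,0],60],
    [[-0.02,0.04,0.4],[0,0,0],60],
    [[-0.02,0.04,0.9],[0,0,0],60],
    [[-0.02,0.04,1.5],[0,0,0],60],
    [[-0.02,0.04,2.1],[0,0,0],60],
    [[-0.02,0.04,2.6],[0,0,0],60],
    [[-0.02,0.04,3.0],[0,0,0],60],
    [[-0.02,0.04,3.3],[0,0,0],60],
    [[-0.02,0.04,3.5],[0,0,0],60],
    [[-0.02,0.04,3.54],[0,0,0],60],
    [[-0.02,0.04,3.54],[0,0,0],45],
    [[-0.02,0.04,3.54],[0,0,0],35],
    [[-0.02,0.04,3.54],[0,0,0],25],
    [[-0.02,0.04,3.54],[0,0,0],15],
    [[-0.02,0.04,3.54],[0,0,0],12],
    [[-0.02,0.04,3.54],[0,0,0],12],
    [[-0.02,0.04,3.54],[0,0,0],12],
    [[-0.02,0.04,3.54],[0,0,0],12],
  ],
  force=35,
)

```text
time: 23.45
eef_pos: [0.6041, -0.2048, 0.1249]
ee_rot: [[-0.004, 1.0, 0.001], [1.0, 0.004, -0.001], [-0.001, 0.001, -1.0]]
ft_force: [-1.8, 0.6, 5.8]
opening: 0.0258
```

Call:
arm_command(
  deltas=[
    [[0,0,-0.05],[0,0,0],12],
    [[0,0,-0.15],[0,0,0],12],
    [[0,0,-0.3],[0,0,0],12],
    [[0,0,-0.5],[0,0,0],12],
    [[0,0,-0.7],[0,0,0],12],
    [[0,0,-0.9],[0,0,0],12],
    [[0,0,-1.1],[0,0,0],12],
    [[0,0,-1.2],[0,0,0],12],
    [[0,0,-1.25],[0,0,0],12],
    [[0,0,-1.25],[0,0,0],12],
    [[0,0,-1.25],[0,0,0],12],
  ],
)

```text
time: 24.55
eef_pos: [0.6039, -0.2047, 0.1745]
ee_rot: [[-0.004, 1.0, 0.001], [1.0, 0.004, -0.001], [-0.001, 0.001, -1.0]]
ft_force: [0.1, 0.1, -2.0]
opening: 0.0256
```

Run:
```python
from h import *
R=np.array([[-.0027,1,.0004],[1,.0027,-.0003],[-.0003,.0004,-1]]);D=cam('wrist',dict(eef_pos=np.array([.602,-.2051,.2656]),ee_rot=R))
print('Scoaster',coaster(cv2.imread('pics/v7.png')[:420,:560],D,plane(D,(126,184),.012),.034,half=48))
t=snapshot('top');print('M',coaster(t,cam('top'),(.518,-.369,.012),.04,half=25));print('S',coaster(t,cam('top'),(.436,-.216,.012),.034,half=22))
sc=cv2.imread('pics/scene0.png');S=cam('scene')
for X in [(.518,-.3688,.014),(.436,-.216,.014)]:print(proj(S,X))
s=sense();print(s['eef_pos'],todelta(s,[.518,-.3688,s['eef_pos'][2]]))
```

```text
Scoaster (((124.53911590576172, 183.33155822753906), (60.35612106323242, 64.94637298583984), 125.15275573730469), array([ 0.4356, -0.2153,  0.012 ]))
M (((408.8014221191406, 217.04063415527344), (15.110249519348145, 43.961971282958984), 28.923583984375), array([ 0.5364, -0.3312,  0.012 ]))
S (((360.4513244628906, 252.03817749023438), (32.26919174194336, 45.24290466308594), 18.589576721191406), array([ 0.4435, -0.2029,  0.012 ]))
[163.7668 199.807 ]
[226.6347 192.499 ]
[ 0.6039 -0.2047  0.1745] [-4.0942 -2.1641  0.0001]
```

Call:
arm_command(
  deltas=[
    [[-0.1,-0.05,0],[0,0,0],12],
    [[-0.3,-0.15,0],[0,0,0],12],
    [[-0.6,-0.3,0],[0,0,0],12],
    [[-1.0,-0.5,0],[0,0,0],12],
    [[-1.45,-0.75,0],[0,0,0],12],
    [[-1.9,-1.0,0],[0,0,0],12],
    [[-2.35,-1.25,0],[0,0,0],12],
    [[-2.8,-1.5,0],[0,0,0],12],
    [[-3.2,-1.7,0],[0,0,0],12],
    [[-3.55,-1.9,0],[0,0,0],12],
    [[-3.8,-2.0,0],[0,0,0],12],
    [[-4.0,-2.1,0],[0,0,0],12],
    [[-4.1,-2.14,0],[0,0,0],12],
    [[-4.1,-2.14,0],[0,0,0],12],
    [[-4.1,-2.14,0],[0,0,0],12],
  ],
)

```text
time: 26.1
eef_pos: [0.5192, -0.3686, 0.1745]
ee_rot: [[-0.005, 1.0, 0.001], [1.0, 0.005, -0.0], [-0.0, 0.001, -1.0]]
ft_force: [-0.3, -0.2, -3.7]
opening: 0.0252
```

Run:
```python
from h import *
s=sense();C=cam('wrist',s);print(s['time'],s['eef_pos'],s['ee_rot'][:,2]);im=snapshot('wrist');print(coaster(im,C,(.519,-.369,.012),.04,half=75))
print([proj(C,(.519,-.369+.04,.014)),proj(C,(.519-.04,-.369,.014)),proj(C,(.519+.04,-.369,.014))])
b=snapshot('scene')[130:250,110:270]
cv2.imwrite('pics/v8.png',np.hstack([im[:,80:480],cv2.copyMakeBorder(cv2.resize(b,(400,300)),0,120,0,0,0)]))
```

```text
26.1 [ 0.5192 -0.3686  0.1745] [ 0.0009 -0.0003 -1.    ]
(((277.52081298828125, 194.74610900878906), (92.7825698852539, 94.27272033691406), 73.35639953613281), array([ 0.5186, -0.3686,  0.012 ]))
[array([278.2931, 147.5764]), array([230.2796, 195.522 ]), array([325.7682, 196.0082])]
```

View pics/v8.png

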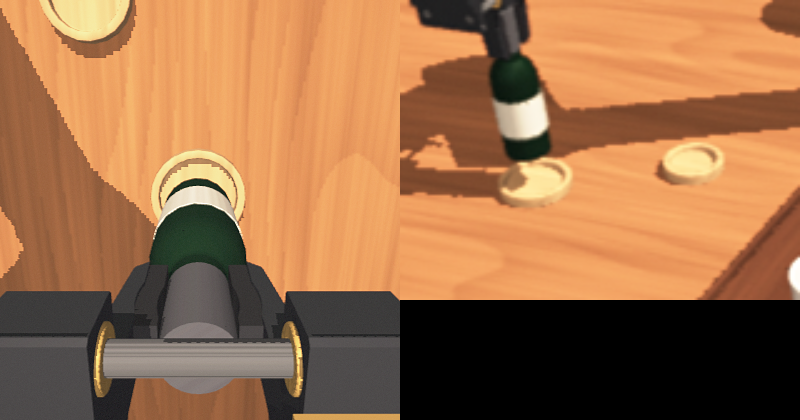

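The coaster is at full-image (277,195), under the held bottle to within 1 mm. I lower it.

Call:
arm_command(
  deltas=[
    [[0,0,0.1],[0,0,0],12],
    [[0,0,0.3],[0,0,0],12],
    [[0,0,0.5],[0,0,0],12],
    [[0,0,0.7],[0,0,0],12],
    [[0,0,0.85],[0,0,0],12],
    [[0,0,0.95],[0,0,0],12],
    [[0,0,1.0],[0,0,0],12],
    [[0,0,1.03],[0,0,0],12],
    [[0,0,1.05],[0,0,0],12],
    [[0,0,1.07],[0,0,0],12],
    [[0,0,1.08],[0,0,0],12],
    [[0,0,1.09],[0,0,0],12],
    [[0,0,1.1],[0,0,0],12],
    [[0,0,1.1],[0,0,0],12],
  ],
)

```text
time: 27.6
eef_pos: [0.5194, -0.3686, 0.1309]
ee_rot: [[-0.005, 1.0, 0.001], [1.0, 0.005, -0.001], [-0.001, 0.001, -1.0]]
ft_force: [-0.4, 0.4, 0.2]
opening: 0.0258
```

Call:
arm_command(
  deltas=[
    [[0,0,0],[0,0,0],34],
    [[0,0,0],[0,0,0],50],
    [[0,0,0],[0,0,0],60],
    [[0,0,0],[0,0,0],60],
    [[0,0,0],[0,0,0],60],
    [[0,0,-0.1],[0,0,0],60],
    [[0,0,-0.3],[0,0,0],60],
    [[0,0,-0.6],[0,0,0],60],
    [[0,0,-1.0],[0,0,0],60],
    [[0,0,-1.5],[0,0,0],60],
    [[0,0,-2.0],[0,0,0],60],
    [[0,0,-2.5],[0,0,0],60],
    [[0,0,-3.0],[0,0,0],60],
    [[0,0,-3.3],[0,0,0],60],
    [[0,0,-3.35],[0,0,0],60],
    [[0,0,-3.35],[0,0,0],60],
  ],
)

```text
time: 29.2
eef_pos: [0.5192, -0.3685, 0.2648]
ee_rot: [[-0.005, 1.0, 0.001], [1.0, 0.005, -0.001], [-0.001, 0.001, -1.0]]
ft_force: [-0.7, -0.1, 0.3]
opening: 0.053
```

Call:
arm_command(
  deltas=[
    [[0.3,0,0],[0,0,0],60],
    [[0.9,-0.1,0],[0,0,0],60],
    [[1.7,-0.2,0],[0,0,0],60],
    [[2.6,-0.3,0],[0,0,0],60],
    [[3.5,-0.4,0],[0,0,0],60],
    [[4.5,-0.5,0],[0,0,0],60],
    [[5.5,-0.6,0],[0,0,0],60],
    [[6.5,-0.7,0],[0,0,0],60],
    [[7.5,-0.8,0],[0,0,0],60],
    [[8.5,-0.9,0],[0,0,0],60],
    [[9.5,-1.0,0],[0,0,0],60],
    [[10.5,-1.1,0],[0,0,0],60],
    [[11.5,-1.2,0],[0,0,0],60],
    [[12.5,-1.3,0],[0,0,0],60],
    [[13.4,-1.4,0],[0,0,0],60],
    [[14.2,-1.45,0],[0,0,0],60],
    [[14.8,-1.52,0],[0,0,0],60],
    [[15.2,-1.52,0],[0,0,0],60],
    [[15.26,-1.52,0],[0,0,0],60],
    [[15.26,-1.52,0],[0,0,0],60],
  ],
)

```text
time: 31.2
eef_pos: [0.4547, 0.2417, 0.2637]
ee_rot: [[-0.006, 1.0, 0.0], [1.0, 0.006, -0.001], [-0.001, 0.0, -1.0]]
ft_force: [1.0, -0.2, -0.6]
opening: 0.053
```

Run:
```python
from h import *
s=sense();C=cam('wrist',s);print(s['time'],s['eef_pos'],s['ee_rot']);im=snapshot('wrist')
X=(.456,.242,.14);print(proj(C,X),todelta(s,X))
b=snapshot('scene')[130:250,110:270]
cv2.imwrite('pics/v9.png',np.hstack([im,cv2.copyMakeBorder(cv2.resize(b,(240,180)),0,240,0,0,0)]))
```

```text
31.2 [0.4547 0.2417 0.2637] [[-0.0058  1.      0.    ]
 [ 1.      0.0058 -0.0011]
 [-0.0011  0.     -1.    ]]
[280.2021 206.6268] [0.011  0.0316 3.0926]
```

View pics/v9.png

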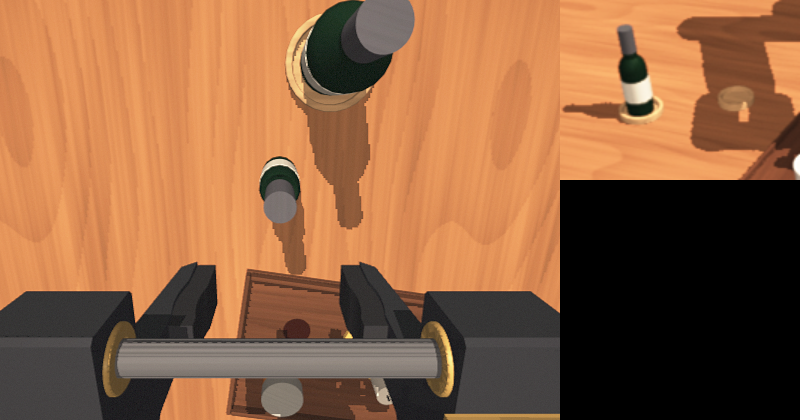

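The small capsule is at (280,207), as predicted. The medium bottle stands in its coaster. I grip the small bottle.

Call:
arm_command(
  deltas=[
    [[0.01,0.03,0.1],[0,0,0],60],
    [[0.01,0.03,0.4],[0,0,0],60],
    [[0.01,0.03,0.9],[0,0,0],60],
    [[0.01,0.03,1.5],[0,0,0],60],
    [[0.01,0.03,2.1],[0,0,0],60],
    [[0.01,0.03,2.7],[0,0,0],60],
    [[0.01,0.03,3.3],[0,0,0],60],
    [[0.01,0.03,3.8],[0,0,0],60],
    [[0.01,0.03,4.1],[0,0,0],60],
    [[0.01,0.03,4.22],[0,0,0],60],
    [[0.01,0.03,4.22],[0,0,0],45],
    [[0.01,0.03,4.22],[0,0,0],35],
    [[0.01,0.03,4.22],[0,0,0],25],
    [[0.01,0.03,4.22],[0,0,0],15],
    [[0.01,0.03,4.22],[0,0,0],10],
    [[0.01,0.03,4.22],[0,0,0],10],
    [[0.01,0.03,4.22],[0,0,0],10],
    [[0.01,0.03,4.22],[0,0,0],10],
  ],
  force=25,
)

```text
time: 33.1
eef_pos: [0.4566, 0.2413, 0.0958]
ee_rot: [[-0.004, 1.0, 0.001], [1.0, 0.004, -0.001], [-0.001, 0.001, -1.0]]
ft_force: [-2.0, -0.2, 5.6]
opening: 0.0232
```

Call:
arm_command(
  deltas=[
    [[0,0,-0.1],[0,0,0],10],
    [[0,0,-0.3],[0,0,0],10],
    [[0,0,-0.6],[0,0,0],10],
    [[0,0,-1.0],[0,0,0],10],
    [[0,0,-1.5],[0,0,0],10],
    [[0,0,-2.0],[0,0,0],10],
    [[0,0,-2.5],[0,0,0],10],
    [[0,0,-3.0],[0,0,0],10],
    [[0,0,-3.4],[0,0,0],10],
    [[0,0,-3.65],[0,0,0],10],
    [[0,0,-3.75],[0,0,0],10],
    [[0,0,-3.75],[0,0,0],10],
    [[0,0,-3.75],[0,0,0],10],
  ],
)

```text
time: 34.4
eef_pos: [0.4561, 0.2414, 0.2451]
ee_rot: [[-0.004, 1.0, -0.0], [1.0, 0.004, -0.001], [-0.001, -0.0, -1.0]]
ft_force: [0.2, 0.1, -1.7]
opening: 0.0232
```

Call:
arm_command(
  deltas=[
    [[-0.15,0,0],[0,0,0],10],
    [[-0.45,0,0],[0,0,0],10],
    [[-0.9,0,0],[0,0,0],10],
    [[-1.5,-0.05,0],[0,0,0],10],
    [[-2.2,-0.1,0],[0,0,0],10],
    [[-3.0,-0.15,0],[0,0,0],10],
    [[-3.8,-0.2,0],[0,0,0],10],
    [[-4.6,-0.2,0],[0,0,0],10],
    [[-5.4,-0.25,0],[0,0,0],10],
    [[-6.2,-0.3,0],[0,0,0],10],
    [[-7.0,-0.35,0],[0,0,0],10],
    [[-7.8,-0.4,0],[0,0,0],10],
    [[-8.6,-0.4,0],[0,0,0],10],
    [[-9.3,-0.45,0],[0,0,0],10],
    [[-10.0,-0.5,0],[0,0,0],10],
    [[-10.6,-0.5,0],[0,0,0],10],
    [[-11.0,-0.55,0],[0,0,0],10],
    [[-11.3,-0.55,0],[0,0,0],10],
    [[-11.42,-0.55,0],[0,0,0],10],
    [[-11.42,-0.55,0],[0,0,0],10],
  ],
)

```text
time: 36.4
eef_pos: [0.4361, -0.2156, 0.2455]
ee_rot: [[-0.004, 1.0, -0.0], [1.0, 0.004, -0.001], [-0.001, -0.0, -1.0]]
ft_force: [0.5, -0.1, -1.5]
opening: 0.0232
```

Call:
arm_command(
  deltas=[
    [[0,0,0.1],[0,0,0],10],
    [[0,0,0.3],[0,0,0],10],
    [[0,0,0.7],[0,0,0],10],
    [[0,0,1.1],[0,0,0],10],
    [[0,0,1.5],[0,0,0],10],
    [[0,0,1.9],[0,0,0],10],
    [[0,0,2.2],[0,0,0],10],
    [[0,0,2.4],[0,0,0],10],
    [[0,0,2.5],[0,0,0],10],
    [[0,0,2.5],[0,0,0],10],
    [[0,0,2.5],[0,0,0],10],
  ],
)

```text
time: 37.5
eef_pos: [0.4363, -0.2158, 0.146]
ee_rot: [[-0.004, 1.0, 0.001], [1.0, 0.004, -0.001], [-0.001, 0.001, -1.0]]
ft_force: [0.2, -0.0, -1.4]
opening: 0.0232
```

Run:
```python
from h import *
s=sense();C=cam('wrist',s);print(s['time'],s['eef_pos'],s['ee_rot']);im=snapshot('wrist');X=(.4356,-.2154,.012)
print(proj(C,X),coaster(im,C,X,.034,half=75))
b=snapshot('scene')[130:250,150:310]
cv2.imwrite('pics/v10.png',np.hstack([im[:,80:480],cv2.copyMakeBorder(cv2.resize(b,(400,300)),0,120,0,0,0)]))
```

```text
37.5 [ 0.4363 -0.2158  0.146 ] [[-0.0042  1.      0.0005]
 [ 1.      0.0042 -0.0015]
 [-0.0015  0.0005 -1.    ]]
[277.4579 202.8433] (((277.27435302734375, 202.5132598876953), (86.1231460571289, 87.1930160522461), 80.11676025390625), array([ 0.4355, -0.2151,  0.012 ]))
```

View pics/v10.png

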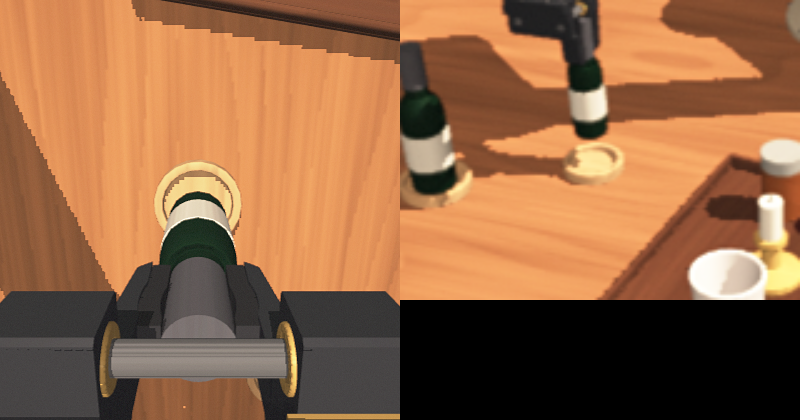

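The small coaster at full-image (277,203) is under the bottle to within 1 mm. I lower it.

Call:
arm_command(
  deltas=[
    [[0,-0.01,0.1],[0,0,0],10],
    [[0,-0.01,0.3],[0,0,0],10],
    [[0,-0.01,0.5],[0,0,0],10],
    [[0,-0.01,0.7],[0,0,0],10],
    [[0,-0.01,0.85],[0,0,0],10],
    [[0,-0.01,0.95],[0,0,0],10],
    [[0,-0.01,1.0],[0,0,0],10],
    [[0,-0.01,1.03],[0,0,0],10],
    [[0,-0.01,1.06],[0,0,0],10],
    [[0,-0.01,1.08],[0,0,0],10],
    [[0,-0.01,1.1],[0,0,0],10],
    [[0,-0.01,1.11],[0,0,0],10],
    [[0,-0.01,1.12],[0,0,0],10],
    [[0,-0.01,1.12],[0,0,0],10],
  ],
)

```text
time: 39.0
eef_pos: [0.4361, -0.2161, 0.1017]
ee_rot: [[-0.004, 1.0, 0.001], [1.0, 0.004, -0.002], [-0.002, 0.001, -1.0]]
ft_force: [-1.4, 0.5, 5.8]
opening: 0.0228
```

Contact at the expected height. I release, rise clear and move back from the scene.

Call:
arm_command(
  deltas=[
    [[0,0,0],[0,0,0],32],
    [[0,0,0],[0,0,0],45],
    [[0,0,0],[0,0,0],60],
    [[0,0,0],[0,0,0],60],
    [[0,0,0],[0,0,0],60],
    [[0,0,-0.1],[0,0,0],60],
    [[0,0,-0.3],[0,0,0],60],
    [[0,0,-0.6],[0,0,0],60],
    [[0,0,-1.0],[0,0,0],60],
    [[0,0,-1.5],[0,0,0],60],
    [[0,0,-2.1],[0,0,0],60],
    [[0,0,-2.8],[0,0,0],60],
    [[0,0,-3.5],[0,0,0],60],
    [[0,0,-4.0],[0,0,0],60],
    [[0,0,-4.3],[0,0,0],60],
    [[0,0,-4.4],[0,0,0],60],
    [[0,0,-4.4],[0,0,0],60],
  ],
)

```text
time: 40.7
eef_pos: [0.4358, -0.2156, 0.2778]
ee_rot: [[-0.004, 1.0, 0.001], [1.0, 0.004, -0.002], [-0.002, 0.001, -1.0]]
ft_force: [-0.1, -0.6, 0.1]
opening: 0.0526
```

Call:
arm_command(
  deltas=[
    [[0,-0.2,0],[0,0,0],60],
    [[0,-0.6,0],[0,0,0],60],
    [[0,-1.0,0],[0,0,0],60],
    [[0,-1.5,0],[0,0,0],60],
    [[0,-2.0,0],[0,0,0],60],
    [[0,-2.3,0],[0,0,0],60],
    [[0,-2.5,0],[0,0,0],60],
    [[0,-2.5,0],[0,0,0],60],
    [[0,-2.5,0],[0,0,0],60],
  ],
)

```text
time: 41.6
eef_pos: [0.3361, -0.2162, 0.2776]
ee_rot: [[-0.004, 1.0, 0.001], [1.0, 0.004, -0.002], [-0.002, 0.001, -1.0]]
ft_force: [0.2, -0.0, -0.9]
opening: 0.0532
```

Run:
```python
from h import *
s=sense();print(s['time'],s['eef_pos'],s['ft_force'])
a=snapshot('scene')[140:300,100:500];t=snapshot('top')[140:290,120:450]
cv2.imwrite('pics/v11.png',np.vstack([cv2.resize(a,(700,280)),cv2.resize(t,(700,318))]))
```

```text
41.6 [ 0.3361 -0.2162  0.2776] [ 0.2144 -0.0065 -0.8688]
```

View pics/v11.png

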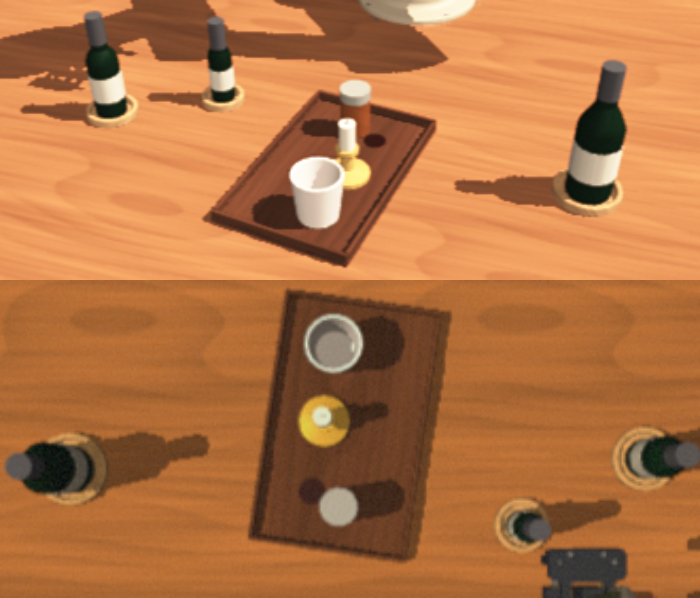

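All three bottles stand upright in their own coasters. The jar is on the free third of the tray, clear of the untouched candlestick and cup, and the gripper touches nothing.

```bash
python3 -c "
from cell import *
print(job_done())"
```

```text
the job is handed in; nothing more can be done
None
```

The job is done and handed in after about 42 s of robot time. I moved the amber jar from the large coaster to the free third of the tray. Then I stood the large, medium and small bottles, in that order, in the coasters of their own size. Each item was lowered until the wrist force showed contact at the expected height before I released it.

**Last checks:** The final scene and top pictures show all three bottles upright inside their rims. The jar stands several centimetres clear of the candlestick, and the candlestick and cup look unmoved. The gripper was clear of everything.

**Disagreements:**
- Triangulating from the two fixed cameras came out 1–1.5 mm short in x for the bottles and jar, and up to 5 mm off in height, so I corrected from close wrist views.
- Coaster centres from the scene camera were 8–9 mm off the top view, so I ignored them. The wrist views agreed to about 1 mm.
- Automatic coaster fits in three top pictures failed because something stood in or over the coaster, and I discarded them.

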